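# Make up the espresso kit and the filter kit at the grinder counter

## Task

Make up two coffee kits from the stock on the counter. The long wooden board with three wells gets the tamper, the flanged dosing ring and the small steel measure; the short board with two wells gets the dosing cup and the corked bean tube. Set each one down (do not drop it) upright and flat in the well that fits its foot, and leave the scale, the mug and the pitcher where they are.

Things in the scene. Friction and masses are not known exactly. Their poses are not given: they have to be found in the camera images.
- long_board: Dark wooden board 266 x 110 x 20 mm, fixed flat on the counter, three round wells 10 mm deep in a row (floors 10 mm above the counter). Origin: centre of its underside; x along its length. Well centres on y = 0: small, 58 mm across, x = -92 mm (measure); middle, 74 mm, x = -14 mm (tamper); large, 86 mm, x = +78 mm (dosing ring).
- short_board: Dark wooden board 180 x 110 x 20 mm, fixed flat on the counter, two round wells 10 mm deep (floors 10 mm above the counter). Origin: centre of its underside; x along its length. Well centres on y = 0: small, 58 mm across, x = -49 mm (bean tube); large, 86 mm, x = +35 mm (dosing cup).
- tamper: Coffee tamper, 88 mm high: round steel foot 58 mm across and 20 mm high, thin neck, dark wooden handle 32 mm across, straight from 42 to 82 mm height (grip it there). About 0.35 kg. Loose, upright at the start. Origin: centre of its underside, z up; round, any yaw.
- dosing_ring: Open aluminium dosing ring, 40 mm high: flange 70 mm across, 8 mm thick at the bottom, and above it a straight collar 56 mm across from 8 to 40 mm height (grip the collar from outside); open right through, bore about 50 mm. About 0.11 kg. Loose, upright at the start. Origin: centre of its underside, z up; round, any yaw.
- measure: Small open straight-sided steel measuring cup, 42 mm across, 60 mm high, wall 3 mm. About 0.12 kg. Loose, upright at the start. Origin: centre of its underside, z up; round, any yaw.
- bean_tube: Closed amber glass tube, 40 mm across and 80 mm high, with a cork stopper 28 mm across on top (95 mm high in all). Grip the glass. About 0.10 kg. Loose, upright at the start. Origin: centre of its underside, z up; round, any yaw.
- dosing_cup: Open steel dosing cup, 80 mm high: body 68 mm across up to 40 mm height, stepping in to a straight neck 56 mm across from 46 to 80 mm height (grip the neck from outside). About 0.18 kg. Loose, upright at the start. Origin: centre of its underside, z up; round, any yaw.
- scale: Bystander: flat white coffee scale with a black rubber mat, 120 x 110 x 27 mm, loose. Origin: centre of its underside.
- mug: Bystander: white ceramic mug, 80 mm across, 70 mm high, with a handle reaching 64 mm out from its centre along its own +y; loose. Origin: centre of its underside.
- pitcher: Bystander: steel milk pitcher, 84 mm across, 90 mm high, with a handle reaching 70 mm out from its centre along its own +y; loose. Origin: centre of its underside.
Mind the look-alikes: they are no part of the job. What is shaped like the measure but blue is not meant.

How it is judged:
At the end, for the whole second after the job is handed in: Measure, tamper and dosing ring stand in the long board's small, middle and large wells, bean tube and dosing cup in the short board's small and large wells: each within 12 mm of the well centre along each board axis, within 3 mm of its floor, upright within 0.08 rad, released and at rest (x of measure in the frame of long_board between -0.104 and -0.08 m and y of measure in the frame of long_board between -0.012 and 0.012 m and z of measure in the frame of long_board between 0.007 and 0.013 m and angle between each of measure, tamper, dosing_ring, bean_tube, dosing_cup's own z axis and vertical below 0.08 rad and linear speed of each of measure, tamper, dosing_ring, bean_tube, dosing_cup below 0.02 m/s and angular speed of each of measure, tamper, dosing_ring, bean_tube, dosing_cup below 0.2 rad/s and x of tamper in the frame of long_board between -0.026 and -0.002 m and y of tamper in the frame of long_board between -0.012 and 0.012 m and z of tamper in the frame of long_board between 0.007 and 0.013 m and x of dosing_ring in the frame of long_board between 0.066 and 0.09 m and y of dosing_ring in the frame of long_board between -0.012 and 0.012 m and z of dosing_ring in the frame of long_board between 0.007 and 0.013 m and x of bean_tube in the frame of short_board between -0.061 and -0.037 m and y of bean_tube in the frame of short_board between -0.012 and 0.012 m and z of bean_tube in the frame of short_board between 0.007 and 0.013 m and x of dosing_cup in the frame of short_board between 0.023 and 0.047 m and y of dosing_cup in the frame of short_board between -0.012 and 0.012 m and z of dosing_cup in the frame of short_board between 0.007 and 0.013 m); the robot touches nothing.
It fails at once if one of the stock things is dropped (falls free from more than about 30 mm) ((linear speed of measure above 0.75 m/s and contact force between the fingers and measure below 0.05 N) or (linear speed of tamper above 0.75 m/s and contact force between the fingers and tamper below 0.05 N) or (linear speed of dosing_ring above 0.75 m/s and contact force between the fingers and dosing_ring below 0.05 N) or (linear speed of bean_tube above 0.75 m/s and contact force between the fingers and bean_tube below 0.05 N) or (linear speed of dosing_cup above 0.75 m/s and contact force between the fingers and dosing_cup below 0.05 N)).
It fails at once if the scale is pushed about or tipped (distance of scale from where it was at the start of the episode above 0.02 m or angle between scale's own z axis and vertical above 0.3 rad).
It fails at once if the mug is pushed about or tipped (distance of mug from where it was at the start of the episode above 0.02 m or angle between mug's own z axis and vertical above 0.3 rad).
It fails at once if the pitcher is pushed about or tipped (distance of pitcher from where it was at the start of the episode above 0.02 m or angle between pitcher's own z axis and vertical above 0.3 rad).
It also fails if it takes over 128 s, if anything falls off the work surface, if the arm or the gripper's body presses on something with over 40 N, if the wrist force passes 120 N, or if a joint passes its speed limit or range.

## Robot

A 6-joint arm with a two-finger parallel gripper is mounted at the origin on the work surface. World frame = base frame: x ahead of the robot, y to its left, z up, the work surface at z = 0. Lengths are in m, angles in rad, forces in N, time in s.
With the tool pointing down it reaches from about 0.35 to 0.775 m from the base axis. Payload 5.5 kg.
Tool frame: the origin (TCP) lies midway between the tips of the shut fingers; the grasp point (between the pads) lies 19 mm behind it; z points along the fingers, y is the direction in which the jaws open and shut (so a half turn about z gives the same grasp; the last joint's range is limited). The gripper opens to 85 mm and grips with 20 to 120 N. Pads are 22 mm wide; open, the fingers measure 114 mm over their backs; the gripper's body (76 mm by 85 mm) begins 54 mm behind the grasp point. The pads swing forward as they close: fully open they stand 13 mm farther back than shut.
Start: joints at [-1.377, 0.313, 0.046, 1.304, 0, 1.431], TCP at [0.188, -0.543, 0.231] pointing down, gripper open.
Joint ranges: [-2.76, 2.76], [-0.86, 1.69], [-1.03, 1.26], [-2.2, 2.34], [-1.47, 1.5], [-3.14, 3.14]. Speed limits (rad/s): [2.57, 2.57, 3.14, 3.14, 3.14, 3.14].

## Interface

Orientations are given as a unit quaternion [w, x, y, z].
In Python, from workcell import env gives the robot as it stands.
- The arm moves only by the shell command python3 -m pendant 'ROWS' [FORCE]. ROWS is JSON, a list of rows, each a list of 3 entries, a list of its own where there are three numbers: the shift along the tool's x, y, z each as a share of 20 mm, from -1 to 1, then the turn about the tool's z as a share of 6 degrees, from -1 to 1, then the closure, from -1 (fully open) to 1 (shut). In form: [[[tx, ty, tz], turn, claw], ...]. A call has 1 to 12 rows; each row shifts and turns the commanded pose from where the row before left it, along the tool's axes as they then stand; what a row does not reach is not made up. A row lasts 1/8 s, in which the tool goes at most 62.5 mm and 10.7 degrees, less where a joint would pass 70% of its speed; a pose out of reach is approached as far as the arm can. A call with a number of a shift or a turn outside -1 to 1 is refused whole. A call with a gripper value outside its range is refused whole. The fingers move at their own pace and stop on an object; FORCE is the grip in N (left out, the last holds). Time passes only in rows, so rows that do not move let the fingers close. It gives the time, the measured TCP pose, the force and the opening at its end, in the units of the state.
- env.get_state(): the state, without advancing time (a new reading comes with each control period).
- env.read_camera(name): name is "scene" or "top" or "wrist"; returns a dict with "color" (420x560x3 uint8, blue, green, red), "mtx" (3x3 intrinsics, pixels), "k1" (the pictures are not rectified: a ray, as slopes to the right and down, at radius r is drawn at 1 + k1 r^2 times it, then the intrinsics apply), "view" (4x4, takes a point from world to camera coordinates). Camera axes: x right, y down, z forward; pixel columns grow to the right and rows downward; lengths in m; the calibration is good to about 2 mm. A picture is of the moment at which its call begins. There is no depth.
- env.hand_in(): hands the job in, once; it reports no verdict.
Trained networks look in the newest picture that a camera, given by its name, has taken for a name from the list of things; names that differ only in an ending like _2 or _b are one class to them, and where a whole thing is asked for, a point or a joint stands for the part that bears it (a point fixed in the world has none). Each returns a list of dicts, best first, with "p" (0 to 1); they miss things now and then, are a little off and sometimes report something else, mostly with a low value. They report only what shows in the picture. A call takes as long as a camera call. They do not tell look-alikes from the thing itself.
- env.boxes_of(camera, thing): "location" ([column, row] in pixels, amid what is visible of it).
- env.cut_out(camera, thing): "region" (420x560 bool, what is visible of it) and "location" ([column, row] in pixels, amid what is visible of it).
The state is a dict: "clock": time; "joint_pos": joint angles; "qvel": joint speeds; "tau": joint torques, N m; "tcp_pos": TCP position; "orientation": TCP orientation; "wrist_force": force on the tool from outside, world axes, zero at the start; "ft_torque": the same for the moment, N m; "finger_gap": finger opening in m.
Only numpy, scipy, OpenCV 4.12 (cv2) and the standard library are available. Lean on these libraries where they do the work, as an engineer would, in place of code of your own. Each camera call takes 0.05 s, during which the arm holds its last target.

## Working session

There is one attempt and no reset: what is moved stays moved. The work goes in short steps, Python scripts to look and compute and a shell command to move; the robot and the scene stay as the last step left them, time stands still between calls to the robot, and variables do not carry over. Pictures are saved under pics/ and viewed, and the job is handed in when it is done.

```bash
ls -la; mkdir -p pics; python3 - <<'E'
from workcell import env
import cv2
s=env.get_state()
for k,v in s.items(): print(k,v)
for n in("scene","top","wrist"):
    r=env.read_camera(n); cv2.imwrite(f"pics/{n}0.png",r["color"]); print(n,r["mtx"],r["k1"],r["view"])
E
```

```text
total 12
drwxr-xr-x  3 agent agent 4096 Dec  7 09:09 .
drwxr-xr-x 23 root  root  4096 Dec  7 09:09 ..
drwxr-xr-x  2 agent agent 4096 Dec  7 09:09 pics
clock 0.0
joint_pos [-1.37659798e+00  3.14031777e-01  4.49639184e-02  1.30361105e+00
  4.70074154e-06  1.43118253e+00]
qvel [ 5.56019577e-04  9.08836487e-04  6.75442744e-05  1.07517868e-04
 -1.40805147e-03  3.23750742e-04]
tau [-3.38885420e-04 -4.80632579e+01  2.98530221e+01  1.95118063e-02
  2.36655308e-05  6.95940798e-06]
tcp_pos [ 0.1882799  -0.54274704  0.23038488]
orientation [-9.41003239e-04  9.86103051e-01  1.66132138e-01 -2.33372544e-05]
wrist_force [0.35902485 0.45530915 0.72942587]
ft_torque [ 0.00425103 -0.02363859  0.00348214]
finger_gap 0.0851461335480599
scene [[433.52618382   0.         282.56871469]
 [  0.         433.52618382 202.86956554]
 [  0.           0.           1.        ]] -0.04199488573914372 [[ 0.73190468  0.68132224  0.01074889 -0.43182566]
 [ 0.4922425  -0.51774792 -0.69973881 -0.24919834]
 [-0.4711824   0.51743318 -0.71431789  1.14656881]
 [ 0.          0.          0.          1.        ]]
top [[498.48415847   0.         278.22544737]
 [  0.         498.48415847 213.20782503]
 [  0.           0.           1.        ]] -0.07345711806632291 [[-0.07636278 -0.99706366  0.00572494  0.03227948]
 [-0.97506344  0.07347545 -0.20941022  0.59007633]
 [ 0.20837468 -0.02157333 -0.97781112  0.95585147]
 [ 0.          0.          0.          1.        ]]
wrist [[336.39871556   0.         276.63718882]
 [  0.         336.39871556 215.88655947]
 [  0.           0.           1.        ]] -0.02894058506093349 [[ 3.28079337e-01 -9.44649998e-01 -5.73823461e-04 -5.75078228e-01]
 [-8.93935788e-01 -3.10662405e-01  3.23059866e-01 -4.26993296e-02]
 [-3.05356767e-01 -1.05476305e-01 -9.46378357e-01  3.80403812e-01]
 [ 0.00000000e+00  0.00000000e+00  0.00000000e+00  1.00000000e+00]]
```

View pics/scene0.png

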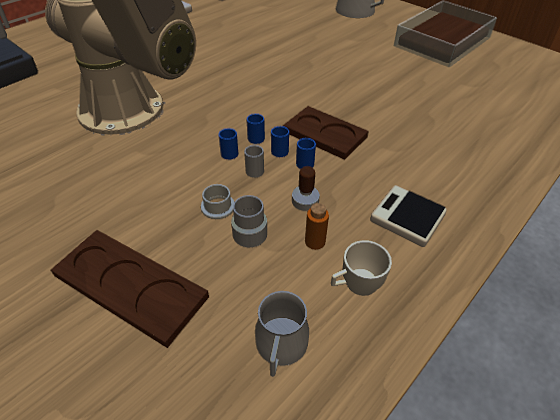

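View pics/top0.png

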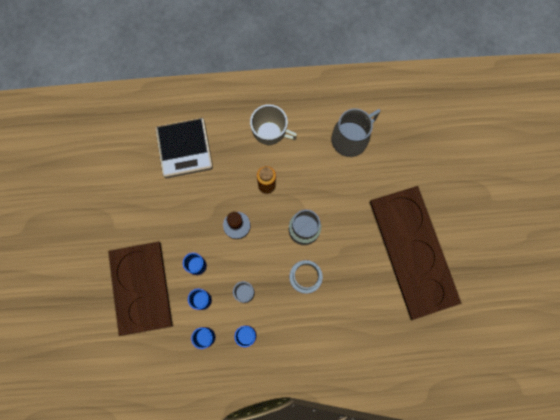

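View pics/wrist0.png

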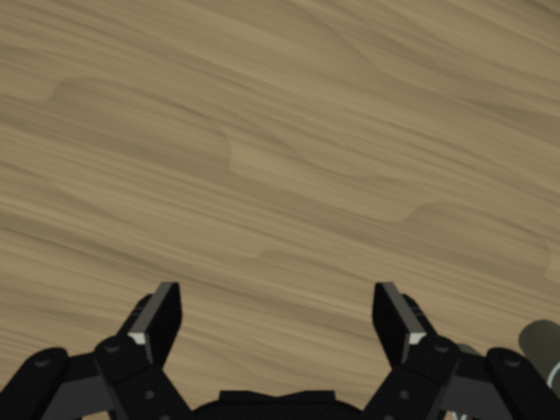

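```bash
cat > h.py <<'E'
from workcell import env
import numpy as np, cv2
from scipy.optimize import minimize
PROF={'tamper':[(0,.029),(.02,.029),(.042,.016),(.082,.016),(.088,.013)],
'dosing_ring':[(0,.035),(.008,.035),(.04,.028)],
'measure':[(0,.021),(.06,.021)],
'bean_tube':[(0,.02),(.08,.02),(.095,.014)],
'dosing_cup':[(0,.034),(.04,.034),(.08,.028)],
'mug':[(0,.04),(.07,.04)],'pitcher':[(0,.042),(.09,.042)]}
BOX={'long_board':(.133,.055,.02),'short_board':(.09,.055,.02),'scale':(.06,.055,.027)}
def proj(P,c):
    P=np.atleast_2d(P); Q=P@c['view'][:3,:3].T+c['view'][:3,3]
    s=Q[:,:2]/Q[:,2:]; r2=(s**2).sum(1,keepdims=True); s=s*(1+c['k1']*r2)
    return s*[c['mtx'][0,0],c['mtx'][1,1]]+c['mtx'][:2,2]
def ray(px,c,z):
    s=(np.array(px)-c['mtx'][:2,2])/[c['mtx'][0,0],c['mtx'][1,1]]; u=s.copy()
    for _ in range(20): u=s/(1+c['k1']*(u@u))
    R=c['view'][:3,:3];t=c['view'][:3,3]; d=R.T@np.r_[u,1]; o=-R.T@t
    return o+d*(z-o[2])/d[2]
A=np.linspace(0,2*np.pi,48,endpoint=False)
def parts(name,p,z0=0.):
    """list of convex point sets"""
    if name in BOX:
        a,b,h=BOX[name];c,s=np.cos(p[2]),np.sin(p[2])
        return [np.array([[p[0]+c*x-s*y,p[1]+s*x+c*y,z] for x in(-a,a) for y in(-b,b) for z in(0,h)])]
    rings=[np.c_[p[0]+r*np.cos(A),p[1]+r*np.sin(A),0*A+z0+z] for z,r in PROF[name]]
    return [np.vstack(rings[i:i+2]) for i in range(len(rings)-1)]
def mask(name,p,c,z0=0.):
    m=np.zeros((420*4,560*4),np.uint8)
    for P in parts(name,p,z0):
        h=cv2.convexHull(((proj(P,c)+.5)*4).astype(np.float32)).astype(np.int32)
        cv2.fillConvexPoly(m,h,1)
    return cv2.resize(m.astype(np.float32),(560,420),interpolation=cv2.INTER_AREA)
def fit(name,regs,p0,z0=0.):
    """regs: list of (cam,region)"""
    def cost(p):
        J=0
        for c,r in regs:
            m=mask(name,p,c,z0); J+=1-np.minimum(m,r).sum()/np.maximum(m,r).sum()
        return J/len(regs)
    p0=np.array(p0,float); n=len(p0)
    sim=np.vstack([p0]+[p0+np.eye(n)[i]*(.012 if i<2 else .1) for i in range(n)])
    q=minimize(cost,p0,method='Nelder-Mead',options=dict(initial_simplex=sim,xatol=1e-4,fatol=1e-4,maxiter=200))
    return q.x,q.fun
E
cat > look.py <<'E'
from h import *
import pickle,sys
out={}
C={n:env.read_camera(n) for n in('top','scene')}
I={n:C[n]['color'].copy() for n in C}
for name in list(PROF)+list(BOX):
    D={n:env.cut_out(n,name) for n in C}
    for n in C: print(name,n,[(np.round(d['location']).astype(int).tolist(),round(d['p'],2),int(d['region'].sum())) for d in D[n]][:6])
    out[name]={n:[(d['region'],d['p'],d['location']) for d in D[n]] for n in C}
pickle.dump((C,out),open('obs.pkl','wb'))
E
python3 look.py
```

```text
tamper top [([236, 226], 0.89, 623)]
tamper scene [([305, 192], 0.59, 863), ([408, 212], 0.41, 2805)]
dosing_ring top [([301, 284], 0.63, 420)]
dosing_ring scene [([214, 204], 0.78, 929), ([314, 222], 0.63, 876)]
measure top [([194, 264], 0.89, 421), ([198, 299], 0.87, 429), ([201, 335], 0.86, 441)]
measure scene [([255, 130], 0.97, 542), ([253, 158], 0.93, 564), ([278, 142], 0.91, 516), ([305, 151], 0.72, 524), ([229, 145], 0.57, 496)]
bean_tube top [([265, 180], 0.58, 396)]
bean_tube scene [([312, 222], 0.87, 889), ([329, 131], 0.57, 2341)]
dosing_cup top [([304, 227], 0.76, 936)]
dosing_cup scene [([249, 222], 0.57, 1511), ([214, 201], 0.57, 941)]
mug top [([274, 124], 0.96, 1341)]
mug scene [([365, 269], 0.57, 2226)]
pitcher top [([272, 124], 0.75, 1237), ([350, 133], 0.73, 1545)]
pitcher scene [([280, 330], 0.58, 3301)]
long_board top [([414, 252], 0.74, 6862)]
long_board scene [([133, 291], 0.88, 9205)]
short_board top [([137, 289], 0.82, 4702)]
short_board scene [([326, 128], 0.82, 2368)]
scale top [([185, 147], 0.8, 2721), ([266, 179], 0.58, 453), ([243, 292], 0.49, 283)]
scale scene [([411, 210], 0.98, 2743)]
```

```bash
cat > fit0.py <<'E'
from h import *
import pickle
C,out=pickle.load(open('obs.pkl','rb'))
pick={'tamper':((236,226),(305,192)),'dosing_ring':((301,284),(214,204)),'measure':(None,(253,158)),'bean_tube':((265,180),(312,222)),
'dosing_cup':((304,227),(249,222)),'mug':((274,124),(365,269)),'pitcher':((350,133),(280,330)),'long_board':((414,252),(133,291)),'short_board':((137,289),(326,128)),'scale':((185,147),(411,210))}
def fillr(r):
    cs,_=cv2.findContours(r.astype(np.uint8),cv2.RETR_EXTERNAL,cv2.CHAIN_APPROX_NONE)
    m=np.zeros(r.shape,np.uint8)
    cv2.drawContours(m,cs,-1,1,-1); return m.astype(float)
I={n:C[n]['color'].copy() for n in C}
for name,(a,b) in pick.items():
    regs=[]
    for n,q in(('top',a),('scene',b)):
        if q is None: continue
        best=min(out[name][n],key=lambda d:np.hypot(*(np.array(d[2])-q)))
        regs.append((n,C[n],fillr(best[0])))
    if name=='dosing_ring': pass
    ini=ray(a if a else (244,292),C['top'],.02)[:2]
    for sel in (['top'],['scene'],['top','scene']):
        rr=[(c,r) for n,c,r in regs if n in sel]
        if not rr: continue
        bestq=None
        for y in ([0.2,-.2,1.3,1.8] if name in BOX else [None]):
            q=fit(name,rr,list(ini)+([y] if y is not None else []))
            if bestq is None or q[1]<bestq[1]: bestq=q
        print(name,sel,np.round(bestq[0],4),'1-IoU',round(bestq[1],3))
    for n in C:
        for P in parts(name,bestq[0]):
            h=cv2.convexHull(proj(P,C[n]).astype(np.float32)).astype(int); cv2.polylines(I[n],[h],True,(0,255,0),1)
for n in I: cv2.imwrite(f'pics/fit0_{n}.png',I[n])
E
python3 fit0.py
```

```text
tamper ['top'] [0.5813 0.0771] 1-IoU 0.035
tamper ['scene'] [0.5809 0.079 ] 1-IoU 0.101
tamper ['top', 'scene'] [0.5816 0.0774] 1-IoU 0.073
dosing_ring ['top'] [ 0.4617 -0.0615] 1-IoU 0.06
dosing_ring ['scene'] [ 0.4606 -0.0595] 1-IoU 0.056
dosing_ring ['top', 'scene'] [ 0.4613 -0.06  ] 1-IoU 0.066
measure ['scene'] [0.4358 0.0724] 1-IoU 0.054
measure ['top', 'scene'] [0.4358 0.0724] 1-IoU 0.054
bean_tube ['top'] [0.6685 0.0068] 1-IoU 0.163
bean_tube ['scene'] [0.6666 0.0087] 1-IoU 0.066
bean_tube ['top', 'scene'] [0.6676 0.0074] 1-IoU 0.116
dosing_cup ['top'] [ 0.5642 -0.0667] 1-IoU 0.04
dosing_cup ['scene'] [ 0.5606 -0.0632] 1-IoU 0.072
dosing_cup ['top', 'scene'] [ 0.5634 -0.0665] 1-IoU 0.076
mug ['top'] [ 0.7913 -0.0078] 1-IoU 0.171
mug ['scene'] [ 0.7855 -0.0028] 1-IoU 0.182
mug ['top', 'scene'] [ 0.7879 -0.0068] 1-IoU 0.19
pitcher ['top'] [ 0.7597 -0.1876] 1-IoU 0.164
pitcher ['scene'] [ 0.764  -0.1896] 1-IoU 0.148
pitcher ['top', 'scene'] [ 0.7606 -0.1873] 1-IoU 0.158
long_board ['top'] [ 0.4979 -0.2958  3.3683] 1-IoU 0.022
long_board ['scene'] [ 0.4954 -0.2951  0.2231] 1-IoU 0.023
long_board ['top', 'scene'] [ 0.4967 -0.2955  0.2242] 1-IoU 0.027
short_board ['top'] [0.4642 0.2886 0.1078] 1-IoU 0.025
short_board ['scene'] [0.4633 0.2892 0.1067] 1-IoU 0.068
short_board ['top', 'scene'] [0.4641 0.2888 0.1041] 1-IoU 0.049
scale ['top'] [0.7656 0.1836 0.1302] 1-IoU 0.049
scale ['scene'] [0.7652 0.1864 0.1424] 1-IoU 0.097
scale ['top', 'scene'] [0.7655 0.1838 0.1564] 1-IoU 0.077
```

View images.

View pics/fit0_top.png

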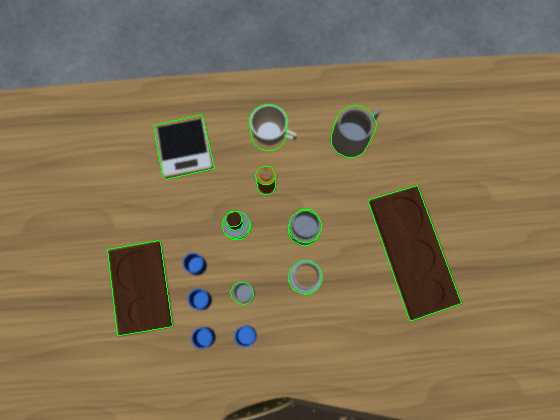

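View pics/fit0_scene.png

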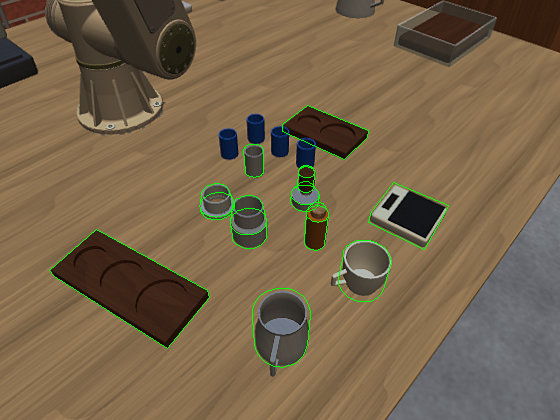

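```bash
python3 - <<'E'
import cv2,numpy as np
a=cv2.imread('pics/scene0.png')[100:260,190:350]; b=cv2.imread('pics/top0.png')[240:360,170:290]
cv2.imwrite('pics/crop0.png',np.hstack([cv2.resize(a,(400,400),interpolation=2),cv2.resize(b,(400,400),interpolation=2)]))
E
```

```text
(no output)
```

View pics/crop0.png

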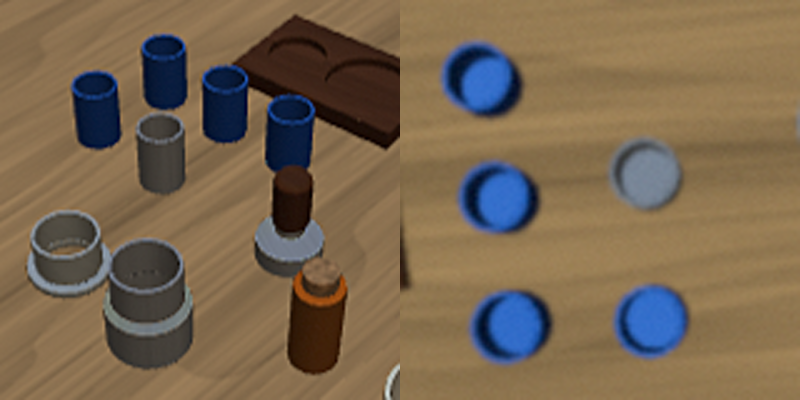

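Candidates for the measure, by top‑picture pixels: the grey steel one at (244,292), and blue ones at (194,264), (200,299), (203,338) and (246,336). The crop shows only (244,292) is steel, so that one is meant. The fitted outlines match both pictures. I start by turning the tool so the jaws open along world y.

```bash
python3 -m pendant '[[[0,0,0],-1,-1],[[0,0,0],-1,-1],[[0,0,0],-1,-1],[[0,0,0],-1,-1],[[0,0,0],-1,-1],[[0,0,0],-1,-1],[[0,0,0],-1,-1],[[0,0,0],-1,-1],[[0,0,0],-1,-1],[[0,0,0],-1,-1],[[0,0,0],-1,-1],[[0,0,0],-1,-1]]' 40
python3 -m pendant '[[[0,0,0],-1,-1],[[0,0,0],-1,-1],[[0,0,0],-1,-1],[[0,0,0],-1,-1],[[0,0,0],-1,-1],[[0,0,0],-1,-1],[[0,0,0],-1,-1],[[0,0,0],-1,-1],[[0,0,0],-1,-1],[[0,0,0],-1,-1],[[0,0,0],-1,-1],[[0,0,0],-1,-1]]'
python3 -m pendant '[[[0,0,0],-1,-1],[[0,0,0],-1,-1],[[0,0,0],-0.8,-1],[[0,0,0],0,-1]]'
python3 - <<'E'
from h import *
C=env.read_camera('top')
for p in [(244,292),(194,264),(200,299),(203,338),(246,336)]: print(p,np.round(ray(p,C,.06),4))
s=env.get_state(); print(s['joint_pos'])
E
```

```text
clock: 2.75
tcp_pos: [0.1884, -0.5433, 0.2314]
orientation: [0.0, 0.699, 0.715, -0.0]
wrist_force: [0.0, -0.6, 0.0]
finger_gap: 0.085
clock: 4.25
tcp_pos: [0.1884, -0.5433, 0.2313]
orientation: [0.0, 0.145, 0.989, -0.0]
wrist_force: [-0.2, -0.6, 1.5]
finger_gap: 0.0853
clock: 4.75
tcp_pos: [0.1884, -0.5433, 0.2313]
orientation: [0.0, 0.001, 1.0, -0.0]
wrist_force: [0.3, 0.7, 0.8]
finger_gap: 0.0857
(244, 292) [0.437  0.0673 0.06  ]
(194, 264) [0.5001 0.164  0.06  ]
(200, 299) [0.4297 0.1552 0.06  ]
(203, 338) [0.3538 0.153  0.06  ]
(246, 336) [0.3515 0.0689 0.06  ]
[-1.37663616e+00  3.13200856e-01  4.60980535e-02  1.30360321e+00
 -1.42069101e-05 -1.37366876e+00]
```

```bash
python3 -m pendant '[[[-0.57,1,0],0,-1],[[-0.57,1,0],0,-1],[[-0.57,1,0],0,-1],[[-0.57,1,0],0,-1],[[-0.57,1,0],0,-1],[[-0.57,1,0],0,-1],[[-0.57,1,0],0,-1],[[-0.57,1,0],0,-1],[[-0.57,1,0],0,-1],[[-0.57,1,0],0,-1],[[-0.57,1,0],0,-1],[[-0.57,1,0],0,-1]]'
python3 -m pendant '[[[-0.57,1,0],0,-1],[[-0.57,1,0],0,-1],[[-0.57,1,0],0,-1],[[-0.57,1,0],0,-1],[[-0.57,1,0.4],0,-1],[[-0.57,1,0.4],0,-1],[[-0.57,1,0.4],0,-1],[[-0.57,1,0.4],0,-1],[[-0.57,1,0.4],0,-1],[[-0.57,1,0.4],0,-1],[[-0.57,1,0.4],0,-1],[[0,0.15,0.4],0,-1]]'
python3 - <<'E'
from h import *
C=env.read_camera('wrist'); s=env.get_state(); print(s['tcp_pos'],s['joint_pos'][5])
I=C['color'].copy()
for P in parts('dosing_ring',(.4613,-.060)):
    cv2.polylines(I,[cv2.convexHull(proj(P,C).astype(np.float32)).astype(int)],True,(0,255,0),1)
cv2.imwrite('pics/w1.png',I)
E
```

```text
clock: 6.3
tcp_pos: [0.3261, -0.3021, 0.2314]
orientation: [0.0, 0.001, 1.0, -0.0]
wrist_force: [-0.4, 0.1, -0.2]
finger_gap: 0.0855
clock: 7.8
tcp_pos: [0.4515, -0.0791, 0.167]
orientation: [0.0, -0.001, 1.0, -0.0]
wrist_force: [-0.5, -0.2, 0.4]
finger_gap: 0.0855
[ 0.45041476 -0.07917521  0.16593511] -0.35038326243420703
```

View pics/w1.png

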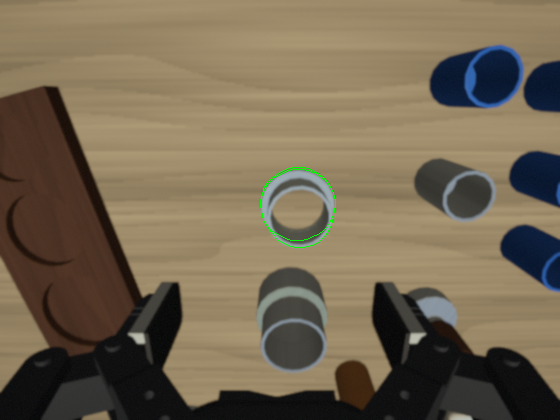

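```bash
python3 -m pendant '[[[-0.55,0.95,0],0,-1],[[0,0,1],0,-1],[[0,0,1],0,-1],[[0,0,1],0,-1],[[0,0,1],0,-1],[[0,0,1],0,-1],[[0,0,1],0,-1],[[0,0,0.9],0,-1],[[0,0,0.8],0,-1],[[0,0,0],0,-1],[[0,0,0],0,-1]]'
```

```text
clock: 9.22
tcp_pos: [0.4624, -0.0621, 0.0139]
orientation: [0.0, 0.001, 1.0, -0.0]
wrist_force: [1.3, -0.4, -0.3]
finger_gap: 0.0854
```

```bash
python3 -m pendant '[[[0.05,0.1,0.25],0,-1],[[0,0,0],0,0],[[0,0,0],0,1],[[0,0,0],0,1],[[0,0,0],0,1],[[0,0,0],0,1]]' 40
python3 -m pendant '[[[0,0,-0.5],0,1],[[0,0,-1],0,1],[[0,0,0],0,1]]'
```

```text
clock: 9.98
tcp_pos: [0.4613, -0.0597, 0.0088]
orientation: [0.0, 0.001, 1.0, -0.0]
wrist_force: [-1.4, 0.5, 5.2]
finger_gap: 0.0549
clock: 10.35
tcp_pos: [0.4627, -0.0601, 0.0397]
orientation: [0.002, 0.001, 1.0, -0.001]
wrist_force: [0.1, 0.1, -0.9]
finger_gap: 0.0549
```

```bash
python3 -m pendant '[[[0,0,-1],0,1],[[0,0,-1],0,1],[[0,0,-1],0,1],[[0,0,-1],0,1],[[-0.51,-1,0],0,1],[[-0.51,-1,0],0,1],[[-0.51,-1,0],0,1],[[-0.51,-1,0],0,1],[[-0.51,-1,0],0,1],[[-0.51,-1,0],0,1],[[-0.51,-1,0],0,1],[[-0.51,-1,0],0,1]]'
python3 -m pendant '[[[-0.51,-1,0],0,1],[[-0.51,-1,0],0,1],[[-0.5,-0.9,0],0,1],[[0,0,1],0,1],[[0,0,1],0,1],[[0,0,1],0,1],[[0,0,0],0,1],[[0,0,0],0,1]]'
python3 - <<'E'
from h import *
s=env.get_state(); print(s['tcp_pos'])
for n in('wrist','top','scene'):
    C=env.read_camera(n); I=C['color'].copy(); 
    A1=A
    for bx,r in((.078,.043),(-.014,.037),(-.092,.029)):
        c,sn=np.cos(.2242),np.sin(.2242); w=np.array([.4967+c*bx,-.2955+sn*bx])
        P=np.c_[w[0]+r*np.cos(A),w[1]+r*np.sin(A),0*A+.02]
        cv2.polylines(I,[proj(P,C).astype(int)],True,(0,255,0),1)
    cv2.imwrite(f'pics/p1_{n}.png',I)
E
```

```text
clock: 11.85
tcp_pos: [0.543, -0.2215, 0.1175]
orientation: [-0.0, 0.001, 1.0, 0.0]
wrist_force: [0.2, 0.4, -0.4]
finger_gap: 0.055
clock: 12.85
tcp_pos: [0.5732, -0.2786, 0.0585]
orientation: [0.0, 0.001, 1.0, -0.0]
wrist_force: [-1.1, 0.4, -1.0]
finger_gap: 0.0549
[ 0.57318876 -0.27858203  0.05848874]
```

View pics/p1_wrist.png

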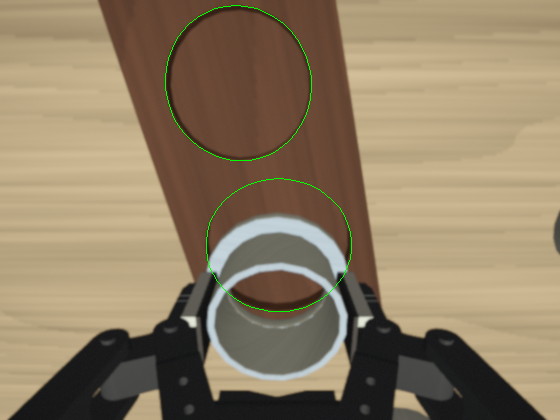

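View pics/p1_scene.png

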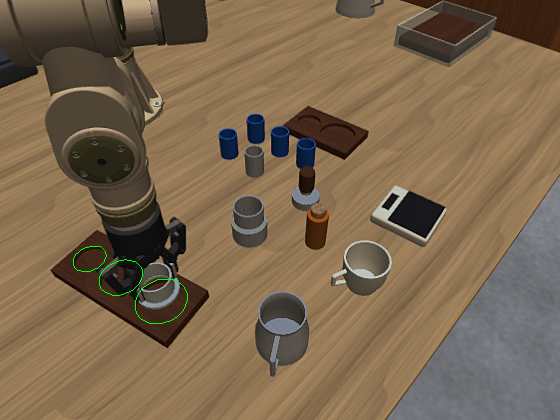

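```bash
python3 - <<'E'
from h import *
C=env.read_camera('wrist'); print(ray((278,321),C,.0895))
E
python3 -m pendant '[[[0,0,0.6],0,1],[[0,0,0.5],0,1],[[0,0,0.4],0,1],[[0,0,0.3],0,1],[[0,0,0.13],0,1],[[0,0,0],0,1]]'
```

```text
[ 0.57259837 -0.27861393  0.0895    ]
clock: 13.8
tcp_pos: [0.5729, -0.2778, 0.0196]
orientation: [-0.0, 0.001, 1.0, -0.0]
wrist_force: [-0.1, -0.0, -1.7]
finger_gap: 0.0552
```

```bash
python3 -m pendant '[[[0,0,0.06],0,1],[[0,0,0],0,1]]'; python3 -m pendant '[[[0,0,0],0,-0.5],[[0,0,0],0,-0.7],[[0,0,0],0,-0.7],[[0,0,-0.5],0,-0.7],[[0,0,-1],0,-0.7],[[0,0,-1],0,-0.7],[[0,0,-1],0,-1],[[0,0,-1],0,-1],[[0,0,-1],0,-1],[[0,0,-0.5],0,-1]]'
```

```text
clock: 14.05
tcp_pos: [0.5733, -0.2781, 0.0189]
orientation: [0.0, 0.001, 1.0, -0.0]
wrist_force: [1.4, 0.7, 0.2]
finger_gap: 0.0548
clock: 15.3
tcp_pos: [0.5736, -0.2782, 0.1405]
orientation: [0.001, 0.001, 1.0, -0.001]
wrist_force: [0.0, -1.0, -0.4]
finger_gap: 0.0854
```

```bash
python3 -m pendant '[[[-0.04,1,-0.2],0,-1],[[-0.04,1,0],0,-1],[[-0.04,1,0],0,-1],[[-0.04,1,0],0,-1],[[-0.04,1,0],0,-1],[[-0.04,1,0],0,-1],[[-0.04,1,0],0,-1],[[-0.04,1,0],0,-1],[[-0.04,1,0],0,-1],[[-0.04,1,0],0,-1],[[0,1,0],0,-1],[[0,1,0],0,-1]]'
python3 -m pendant '[[[0,1,0],0,-1],[[0,1,0],0,-1],[[0,1,0],0,-1],[[0,1,0],0,-1],[[0,1,0],0,-1],[[0,0.8,0],0,-1],[[0,0,0],0,-1],[[0,0,0],0,-1]]'
cat > wr.py <<'E'
from h import *
import sys
name,x,y,out=sys.argv[1],float(sys.argv[2]),float(sys.argv[3]),sys.argv[4]
s=env.get_state(); print(np.round(s['tcp_pos'],4))
C=env.read_camera('wrist'); I=C['color'].copy()
for P in parts(name,(x,y)): cv2.polylines(I,[cv2.convexHull(proj(P,C).astype(np.float32)).astype(int)],True,(0,255,0),1)
cv2.imwrite(f'pics/{out}.png',I)
E
python3 wr.py tamper .5816 .0774 w2
```

```text
clock: 16.8
tcp_pos: [0.5812, -0.0365, 0.1425]
orientation: [0.0, 0.001, 1.0, -0.0]
wrist_force: [0.0, -0.9, -0.4]
finger_gap: 0.085
clock: 17.8
tcp_pos: [0.5814, 0.078, 0.1424]
orientation: [-0.0, 0.001, 1.0, -0.0]
wrist_force: [0.3, 0.6, -0.3]
finger_gap: 0.0857
[0.5814 0.078  0.1424]
```

View pics/w2.png

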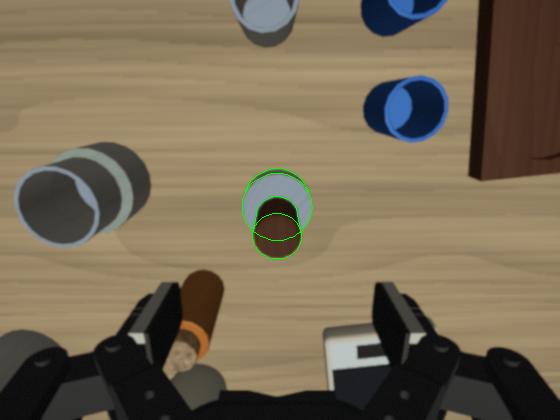

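```bash
python3 -m pendant '[[[0,0,1],0,-1],[[0,0,1],0,-1],[[0,0,1],0,-1],[[0,0,1],0,-1],[[0,0,1],0,-1],[[0,0,0],0,-1],[[0,0,0],0,0],[[0,0,0],0,1],[[0,0,0],0,1],[[0,0,0],0,1],[[0,0,0],0,1],[[0,0,0],0,1]]' 60
python3 -m pendant '[[[0,0,-0.5],0,1],[[0,0,-1],0,1],[[0,0,0],0,1]]'
```

```text
clock: 19.35
tcp_pos: [0.5823, 0.0781, 0.0435]
orientation: [0.001, 0.001, 1.0, -0.0]
wrist_force: [-0.7, 0.6, 5.1]
finger_gap: 0.0311
clock: 19.73
tcp_pos: [0.5823, 0.0782, 0.0737]
orientation: [0.001, 0.001, 1.0, -0.0]
wrist_force: [0.5, 0.8, -3.2]
finger_gap: 0.0304
```

```bash
python3 -m pendant '[[[0,0,-1],0,1],[[0,0,-1],0,1],[[0,0,-1],0,1],[[0,0,-1],0,1],[[0,0,-0.7],0,1],[[0.26,-0.99,0],0,1],[[0.26,-0.99,0],0,1],[[0.26,-0.99,0],0,1],[[0.26,-0.99,0],0,1],[[0.26,-0.99,0],0,1],[[0.26,-0.99,0],0,1],[[0.26,-0.99,0],0,1]]'
python3 -m pendant '[[[0.26,-0.99,0],0,1],[[0.26,-0.99,0],0,1],[[0.26,-0.99,0],0,1],[[0.26,-0.99,0],0,1],[[0.26,-0.99,0],0,1],[[0.26,-0.99,0],0,1],[[0.26,-0.99,0],0,1],[[0.26,-0.99,0],0,1],[[0.26,-0.99,0],0,1],[[0.26,-0.99,0],0,1],[[0.26,-0.99,0],0,1],[[0.26,-0.99,0],0,1]]'
python3 -m pendant '[[[0,0,1],0,1],[[0,0,1],0,1],[[0,0,1],0,1],[[0,0,0],0,1],[[0,0,0],0,1]]'
cat > pl.py <<'E'
from h import *
import sys
name,out=sys.argv[1],sys.argv[2]; x,y,z=map(float,sys.argv[3:6])
s=env.get_state(); print(np.round(s['tcp_pos'],4))
L=(.4967,-.2955,.2242); S=(.4641,.2888,.1041)
C=env.read_camera('wrist'); I=C['color'].copy()
for B,bx,r in((L,.078,.043),(L,-.014,.037),(L,-.092,.029),(S,-.049,.029),(S,.035,.043)):
    c,sn=np.cos(B[2]),np.sin(B[2]); w=np.array([B[0]+c*bx,B[1]+sn*bx])
    if np.hypot(*(w-s['tcp_pos'][:2]))>.13: continue
    print('well',bx,np.round(w,4))
    P=np.c_[w[0]+r*np.cos(A),w[1]+r*np.sin(A),0*A+.02]
    cv2.polylines(I,[proj(P,C).astype(int)],True,(0,255,0),1)
for P in parts(name,(x,y),z): cv2.polylines(I,[cv2.convexHull(proj(P,C).astype(np.float32)).astype(int)],True,(0,255,255),1)
cv2.imwrite(f'pics/{out}.png',I)
E
python3 pl.py tamper p2 .4830 -.2986 .061
```

```text
clock: 21.22
tcp_pos: [0.5444, -0.0618, 0.1665]
orientation: [0.0, 0.001, 1.0, -0.0]
wrist_force: [0.2, -0.4, -2.8]
finger_gap: 0.0313
clock: 22.72
tcp_pos: [0.4817, -0.2992, 0.1665]
orientation: [-0.0, 0.001, 1.0, -0.0]
wrist_force: [0.3, -0.7, -2.5]
finger_gap: 0.0307
clock: 23.35
tcp_pos: [0.4824, -0.2985, 0.1072]
orientation: [0.0, 0.001, 1.0, -0.0]
wrist_force: [-0.0, -0.3, -3.3]
finger_gap: 0.0305
[ 0.4824 -0.2985  0.1072]
well 0.078 [ 0.5727 -0.2782]
well -0.014 [ 0.4831 -0.2986]
well -0.092 [ 0.407 -0.316]
```

View pics/p2.png

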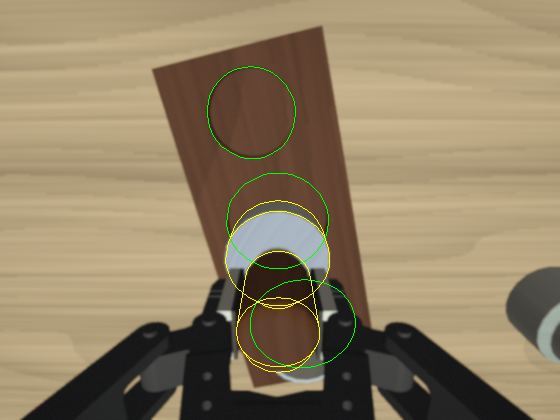

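```bash
python3 -m pendant '[[[0,0,0.8],0,1],[[0,0,0.8],0,1],[[0,0,0.5],0,1],[[0,0,0.3],0,1],[[0,0,0.25],0,1],[[0,0,0],0,1],[[0,0,0],0,1]]'
```

```text
clock: 24.28
tcp_pos: [0.4823, -0.2981, 0.0537]
orientation: [0.0, 0.001, 1.0, -0.0]
wrist_force: [0.2, 0.6, -2.8]
finger_gap: 0.0306
```

```bash
python3 -m pendant '[[[0,0,0.05],0,1],[[0,0,0.03],0,1],[[0,0,0],0,1]]'
```

```text
clock: 24.65
tcp_pos: [0.4824, -0.2981, 0.0536]
orientation: [0.001, 0.001, 1.0, -0.001]
wrist_force: [-3.4, 1.8, 8.2]
finger_gap: 0.0305
```

```bash
python3 -m pendant '[[[0,0,0],0,0.1],[[0,0,0],0,-0.4],[[0,0,0],0,-0.4],[[0,0,-1],0,-0.4],[[0,0,-1],0,-0.4],[[0,0,-1],0,-0.4],[[0,0,-1],0,-0.4],[[0,0,-1],0,-0.4],[[0.2,1,0],0,-0.45],[[0.2,1,0],0,-0.45],[[0.2,1,0],0,-0.45],[[0.2,1,0],0,-0.45]]' 40
python3 -m pendant '[[[0.2,1,0],0,-0.45],[[0.2,1,0],0,-0.45],[[0.2,1,0],0,-0.45],[[0.2,1,0],0,-0.45],[[0.1,1,0],0,-0.45],[[0.1,1,0],0,-0.45],[[0.1,1,0],0,-0.45],[[0.1,1,0],0,-0.45],[[0.1,1,0],0,-0.45],[[0.1,1,0],0,-0.45],[[0.1,1,0],0,-0.45],[[0,1,0],0,-0.45]]'
python3 -m pendant '[[[0,1,0],0,-0.45],[[0,1,0],0,-0.45],[[0,0.4,0],0,-0.45],[[0,0,0],0,-0.45],[[0,0,0],0,-0.45]]'
python3 wr.py measure .436 .070 w3
```

```text
clock: 26.15
tcp_pos: [0.4654, -0.2157, 0.1512]
orientation: [-0.001, 0.0, 1.0, 0.0]
wrist_force: [0.4, -0.3, 0.8]
finger_gap: 0.0619
clock: 27.65
tcp_pos: [0.4362, 0.0234, 0.1519]
orientation: [0.0, 0.001, 1.0, -0.0]
wrist_force: [-0.3, 0.3, -0.3]
finger_gap: 0.062
clock: 28.28
tcp_pos: [0.4366, 0.0699, 0.1519]
orientation: [0.0, 0.001, 1.0, -0.0]
wrist_force: [-0.3, 0.3, -0.4]
finger_gap: 0.0622
[0.4366 0.0699 0.1519]
```

View pics/w3.png

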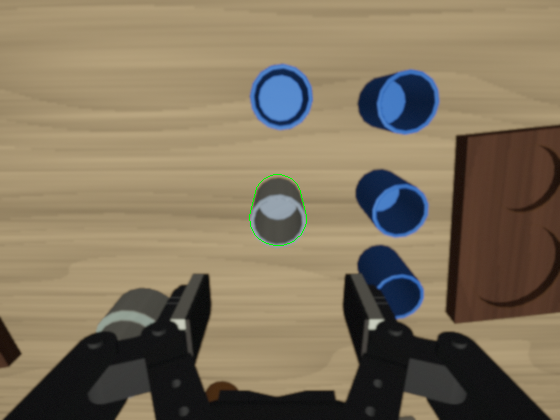

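```bash
python3 -m pendant '[[[0,0,1],0,-0.45],[[0,0,1],0,-0.45],[[0,0,1],0,-0.45],[[0,0,1],0,-0.45],[[0,0,1],0,-0.45],[[0,0,1],0,-0.45],[[0,0,0.8],0,-0.45],[[0,0,0],0,-0.45],[[0,0,0],0,0.1],[[0,0,0],0,1],[[0,0,0],0,1],[[0,0,0],0,1]]' 40
python3 -m pendant '[[[0,0,0],0,1],[[0,0,-0.5],0,1],[[0,0,-1],0,1],[[0,0,-1],0,1],[[0,0,-1],0,1],[[0,0,-1],0,1],[[0,0,0],0,1]]'
```

```text
clock: 29.82
tcp_pos: [0.4374, 0.07, 0.0166]
orientation: [0.001, 0.001, 1.0, -0.0]
wrist_force: [-0.4, -0.2, 5.7]
finger_gap: 0.0416
clock: 30.7
tcp_pos: [0.4377, 0.0703, 0.1073]
orientation: [0.002, 0.001, 1.0, 0.0]
wrist_force: [0.1, -0.1, -1.9]
finger_gap: 0.0413
```

```bash
python3 -m pendant '[[[0.1,-1,0],0,1],[[0.1,-1,0],0,1],[[0.1,-1,0],0,1],[[0.1,-1,0],0,1],[[0.1,-1,0],0,1],[[0.1,-1,0],0,1],[[0.1,-1,0],0,1],[[0.1,-1,0],0,1],[[0.1,-1,0],0,1],[[0.1,-1,0],0,1],[[0.1,-1,0],0,1],[[0.1,-1,0],0,1]]'
python3 -m pendant '[[[0.1,-1,0],0,1],[[0.1,-1,0],0,1],[[0.1,-1,0],0,1],[[0,-1,0],0,1],[[0,-1,0],0,1],[[0,-1,0],0,1],[[0,-1,0],0,1],[[0,-0.3,0],0,1],[[0,0,1],0,1],[[0,0,0.7],0,1],[[0,0,0],0,1],[[0,0,0],0,1]]'
python3 pl.py measure p3 .407 -.316 .058
```

```text
clock: 32.2
tcp_pos: [0.4115, -0.1699, 0.1048]
orientation: [-0.001, 0.001, 1.0, 0.001]
wrist_force: [0.5, -1.5, -1.1]
finger_gap: 0.0416
clock: 33.7
tcp_pos: [0.4062, -0.3157, 0.0722]
orientation: [0.0, 0.0, 1.0, -0.0]
wrist_force: [-1.7, 0.4, -1.9]
finger_gap: 0.0411
[ 0.4062 -0.3157  0.0722]
well -0.014 [ 0.4831 -0.2986]
well -0.092 [ 0.407 -0.316]
```

View pics/p3.png

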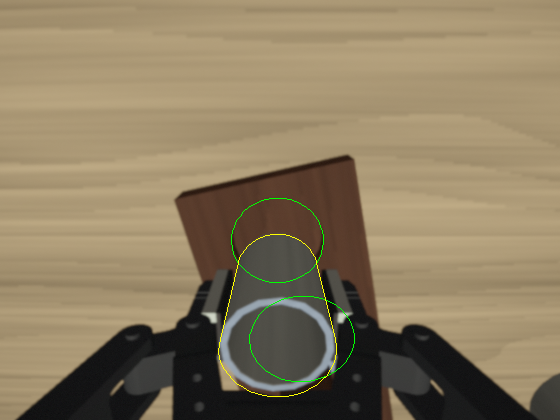

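```bash
python3 -m pendant '[[[0,0,0.8],0,1],[[0,0,0.6],0,1],[[0,0,0.4],0,1],[[0,0,0.3],0,1],[[0,0,0.15],0,1],[[0,0,0],0,1],[[0,0,0],0,1]]'
python3 -m pendant '[[[0,0,0.06],0,1],[[0,0,0.04],0,1],[[0,0,0],0,1]]'
```

```text
clock: 34.62
tcp_pos: [0.4062, -0.316, 0.0271]
orientation: [0.0, 0.001, 1.0, -0.0]
wrist_force: [-0.1, 0.3, -1.4]
finger_gap: 0.0411
clock: 35.0
tcp_pos: [0.4064, -0.3161, 0.0266]
orientation: [0.0, 0.001, 1.0, -0.001]
wrist_force: [-3.5, 3.5, 13.4]
finger_gap: 0.0411
```

```bash
python3 -m pendant '[[[0,0,0],0,-0.1],[[0,0,0],0,-0.4],[[0,0,0],0,-0.4],[[0,0,-0.5],0,-0.4],[[0,0,-1],0,-0.4],[[0,0,-1],0,-0.4],[[0,0,-1],0,-0.4],[[0,0,-1],0,-0.4],[[0,0,-1],0,-0.4],[[0,0,-1],0,-0.4],[[0,0,-0.5],0,-0.4]]' 40
python3 -m pendant '[[[-0.8,1,0],0,-0.7],[[-0.8,1,0],0,-0.7],[[-0.8,1,0],0,-0.7],[[-0.8,1,0],0,-0.7],[[-0.8,1,0],0,-0.7],[[-0.8,1,0],0,-0.7],[[-0.8,1,0],0,-0.7],[[-0.8,1,0],0,-0.7],[[-0.8,1,0],0,-0.7],[[-0.8,1,0],0,-0.7],[[-0.8,1,0],0,-0.7],[[-0.8,1,0],0,-0.7]]'
python3 -m pendant '[[[-0.8,1,0],0,-0.7],[[-0.8,1,0],0,-0.7],[[-0.8,1,0],0,-0.7],[[-0.8,1,0],0,-0.7],[[-0.25,0.17,0],0,-0.7],[[0,0,0],0,-0.7],[[0,0,0],0,-0.7]]'
python3 wr.py bean_tube .6676 .0074 w4
```

```text
clock: 36.38
tcp_pos: [0.4065, -0.3162, 0.1665]
orientation: [0.001, 0.001, 1.0, -0.001]
wrist_force: [-0.3, 0.8, -0.3]
finger_gap: 0.0597
clock: 37.88
tcp_pos: [0.5986, -0.0753, 0.1646]
orientation: [-0.0, 0.001, 1.0, 0.0]
wrist_force: [0.3, 0.3, 0.4]
finger_gap: 0.0729
clock: 38.75
tcp_pos: [0.667, 0.0065, 0.1648]
orientation: [-0.0, 0.001, 1.0, -0.0]
wrist_force: [-0.3, 0.2, 0.2]
finger_gap: 0.0727
[0.667  0.0065 0.1648]
```

View pics/w4.png

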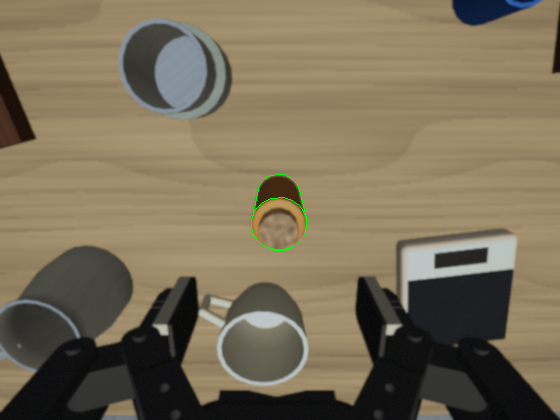

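```bash
python3 -m pendant '[[[0,0.05,1],0,-0.7],[[0,0,1],0,-0.7],[[0,0,1],0,-0.7],[[0,0,1],0,-0.7],[[0,0,1],0,-0.7],[[0,0,1],0,-0.7],[[0,0,0.5],0,-0.7],[[0,0,0],0,-0.7],[[0,0,0],0,0.1],[[0,0,0],0,1],[[0,0,0],0,1],[[0,0,0],0,1]]' 40
python3 -m pendant '[[[0,0,0],0,1],[[0,0,-0.5],0,1],[[0,0,-1],0,1],[[0,0,-1],0,1],[[0,0,-1],0,1],[[0,0,-1],0,1],[[0,0,-1],0,1],[[0,0,0],0,1]]'
```

```text
clock: 40.3
tcp_pos: [0.6684, 0.0081, 0.0361]
orientation: [0.001, 0.001, 1.0, -0.0]
wrist_force: [-0.6, 0.2, 5.5]
finger_gap: 0.039
clock: 41.3
tcp_pos: [0.6685, 0.0082, 0.1468]
orientation: [0.002, 0.001, 1.0, -0.0]
wrist_force: [0.6, 0.2, -1.5]
finger_gap: 0.0392
```

```bash
python3 -m pendant '[[[0.9,0.99,0],0,1],[[0.9,0.99,0],0,1],[[0.9,0.99,0],0,1],[[0.9,0.99,0],0,1],[[0.9,0.99,0],0,1],[[0.9,0.99,0],0,1],[[0.9,0.99,0],0,1],[[0.9,0.99,0],0,1],[[0.9,0.99,0],0,1],[[0.9,0.99,0],0,1],[[0.9,0.99,0],0,1],[[0.9,0.99,0],0,1]]'
python3 -m pendant '[[[0.9,0.99,0],0,1],[[0.9,0.9,0],0,1],[[0,0,0.7],0,1],[[0,0,0.8],0,1],[[0,0,0.8],0,1],[[0,0,0],0,1],[[0,0,0],0,1]]'
python3 pl.py bean_tube p4 .4154 .2837 .065
```

```text
clock: 42.8
tcp_pos: [0.4505, 0.2469, 0.1443]
orientation: [-0.0, 0.001, 1.0, -0.0]
wrist_force: [0.1, 0.1, -0.7]
finger_gap: 0.0397
clock: 43.68
tcp_pos: [0.4161, 0.2836, 0.0987]
orientation: [-0.0, 0.001, 1.0, -0.0]
wrist_force: [-0.8, -0.0, -1.0]
finger_gap: 0.0393
[0.4161 0.2836 0.0987]
well -0.049 [0.4154 0.2837]
well 0.035 [0.4989 0.2924]
```

View pics/p4.png

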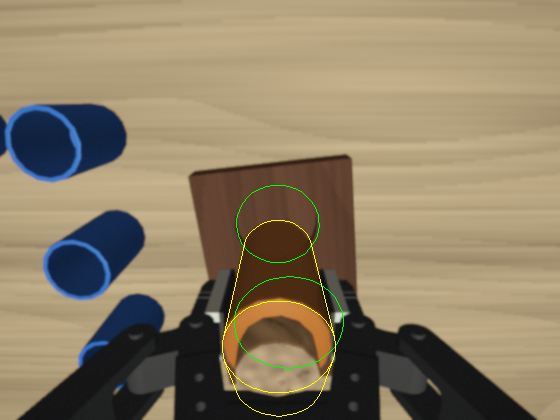

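```bash
python3 -m pendant '[[[0,0,0.8],0,1],[[0,0,0.8],0,1],[[0,0,0.5],0,1],[[0,0,0.3],0,1],[[0,0,0.2],0,1],[[0,0,0],0,1],[[0,0,0],0,1]]'
python3 -m pendant '[[[0,0,0.07],0,1],[[0,0,0.05],0,1],[[0,0,0],0,1]]'
```

```text
clock: 44.6
tcp_pos: [0.4161, 0.2841, 0.0472]
orientation: [0.0, 0.001, 1.0, 0.0]
wrist_force: [-0.5, -0.7, -0.8]
finger_gap: 0.0394
clock: 44.98
tcp_pos: [0.4164, 0.2842, 0.0461]
orientation: [0.001, 0.001, 1.0, 0.0]
wrist_force: [-2.8, -2.0, 11.3]
finger_gap: 0.0392
```

```bash
python3 -m pendant '[[[0,0,0],0,-0.1],[[0,0,0],0,-0.4],[[0,0,0],0,-0.4],[[0,0,-0.5],0,-0.4],[[0,0,-1],0,-0.4],[[0,0,-1],0,-0.4],[[0,0,-1],0,-0.4],[[0,0,-1],0,-0.4],[[0,0,-1],0,-0.4],[[0,0,-0.5],0,-0.4]]' 40
python3 -m pendant '[[[-0.42,-1,0],0,-1],[[-0.42,-1,0],0,-1],[[-0.42,-1,0],0,-1],[[-0.42,-1,0],0,-1],[[-0.42,-1,0],0,-1],[[-0.42,-1,0],0,-1],[[-0.42,-1,0],0,-1],[[-0.42,-1,0],0,-1],[[-0.42,-1,0],0,-1],[[-0.42,-1,0],0,-1],[[-0.42,-1,0],0,-1],[[-0.42,-1,0],0,-1]]'
python3 -m pendant '[[[-0.42,-1,0],0,-1],[[-0.42,-1,0],0,-1],[[-0.42,-1,0],0,-1],[[-0.42,-1,0],0,-1],[[-0.42,-1,0],0,-1],[[-0.2,-0.5,0],0,-1],[[0,0,0],0,-1],[[0,0,0],0,-1]]'
python3 wr.py dosing_cup .5634 -.0665 w5
```

```text
clock: 46.22
tcp_pos: [0.4165, 0.2843, 0.1661]
orientation: [0.001, 0.001, 1.0, 0.0]
wrist_force: [0.2, 0.0, 0.5]
finger_gap: 0.06
clock: 47.72
tcp_pos: [0.5164, 0.0432, 0.1643]
orientation: [-0.0, 0.001, 1.0, -0.0]
wrist_force: [0.1, -0.2, 0.2]
finger_gap: 0.0853
clock: 48.72
tcp_pos: [0.5619, -0.0657, 0.1644]
orientation: [-0.0, 0.0, 1.0, 0.0]
wrist_force: [0.2, -0.8, -0.5]
finger_gap: 0.0858
[ 0.5619 -0.0657  0.1644]
```

View pics/w5.png

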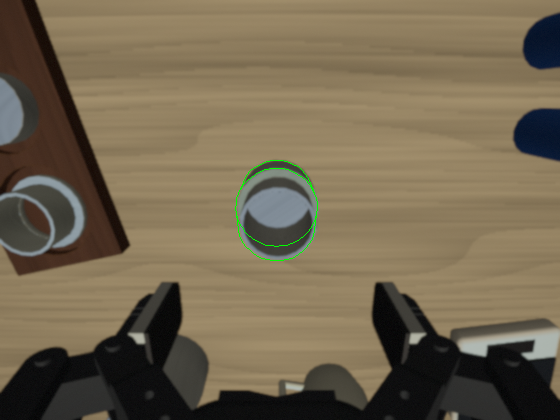

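```bash
python3 -m pendant '[[[-0.07,-0.03,1],0,-1],[[0,0,1],0,-1],[[0,0,1],0,-1],[[0,0,1],0,-1],[[0,0,1],0,-1],[[0,0,0.8],0,-1],[[0,0,0],0,-1],[[0,0,0],0,-1],[[0,0,0],0,0],[[0,0,0],0,1],[[0,0,0],0,1],[[0,0,0],0,1]]' 45
python3 -m pendant '[[[0,0,0],0,1],[[0,0,-0.5],0,1],[[0,0,-1],0,1],[[0,0,-1],0,1],[[0,0,-1],0,1],[[0,0,-1],0,1],[[0,0,0],0,1]]'
```

```text
clock: 50.28
tcp_pos: [0.5645, -0.0668, 0.0499]
orientation: [0.001, 0.001, 1.0, -0.0]
wrist_force: [-1.4, 0.9, 5.5]
finger_gap: 0.0562
clock: 51.15
tcp_pos: [0.5648, -0.0672, 0.1403]
orientation: [0.002, 0.001, 1.0, -0.001]
wrist_force: [0.3, 0.3, -2.5]
finger_gap: 0.0568
```

```bash
python3 -m pendant '[[[0.18,1,0],0,1],[[0.18,1,0],0,1],[[0.18,1,0],0,1],[[0.18,1,0],0,1],[[0.18,1,0],0,1],[[0.18,1,0],0,1],[[0.18,1,0],0,1],[[0.18,1,0],0,1],[[0.18,1,0],0,1],[[0.18,1,0],0,1],[[0.18,1,0],0,1],[[0.18,1,0],0,1]]'
python3 -m pendant '[[[0.18,1,0],0,1],[[0.18,1,0],0,1],[[0.18,1,0],0,1],[[0.18,1,0],0,1],[[0.18,1,0],0,1],[[0.18,0.95,0],0,1],[[0,0,0.7],0,1],[[0,0,0.8],0,1],[[0,0,0],0,1],[[0,0,0],0,1]]'
python3 pl.py dosing_cup p5 .4989 .2924 .060
```

```text
clock: 52.65
tcp_pos: [0.5204, 0.1746, 0.1384]
orientation: [0.0, 0.001, 1.0, -0.0]
wrist_force: [0.1, -0.4, -2.4]
finger_gap: 0.0566
clock: 53.9
tcp_pos: [0.4993, 0.2917, 0.1082]
orientation: [-0.0, 0.001, 1.0, -0.0]
wrist_force: [-0.0, 0.2, -1.7]
finger_gap: 0.0563
[0.4993 0.2917 0.1082]
well -0.049 [0.4154 0.2837]
well 0.035 [0.4989 0.2924]
```

View pics/p5.png

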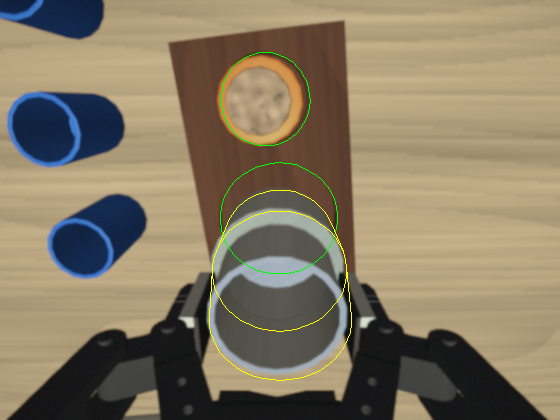

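```bash
python3 -m pendant '[[[0,0,0.8],0,1],[[0,0,0.8],0,1],[[0,0,0.4],0,1],[[0,0,0.3],0,1],[[0,0,0.1],0,1],[[0,0,0],0,1],[[0,0,0],0,1]]'
python3 -m pendant '[[[0,0,0.06],0,1],[[0,0,0.05],0,1],[[0,0,0],0,1]]'
```

```text
clock: 54.82
tcp_pos: [0.4997, 0.2924, 0.0609]
orientation: [0.0, 0.001, 1.0, 0.0]
wrist_force: [0.2, -0.4, -1.2]
finger_gap: 0.0564
clock: 55.2
tcp_pos: [0.4997, 0.2925, 0.0599]
orientation: [0.001, 0.001, 1.0, 0.0]
wrist_force: [-3.7, -1.1, 7.4]
finger_gap: 0.0564
```

Contact is felt at the expected height. I release, rise, and back off so the cameras see everything.

```bash
python3 -m pendant '[[[0,0,0],0,-0.5],[[0,0,0],0,-0.7],[[0,0,0],0,-0.7],[[0,0,-0.5],0,-0.7],[[0,0,-1],0,-0.7],[[0,0,-1],0,-0.7],[[0,0,-1],0,-0.7],[[0,0,-1],0,-0.7],[[0,0,-1],0,-0.7],[[0,0,-1],0,-0.7],[[0,0,-1],0,-0.7]]'
python3 -m pendant '[[[0.4,-1,-0.3],0,-1],[[0.4,-1,0],0,-1],[[0.4,-1,0],0,-1],[[0.4,-1,0],0,-1],[[0.4,-1,0],0,-1],[[0.4,-1,0],0,-1],[[0.4,-1,0],0,-1],[[0.4,-1,0],0,-1],[[0.4,-1,0],0,-1],[[0,0,0],0,-1]]'
python3 - <<'E'
from h import *
for n in('scene','top','wrist'):
    C=env.read_camera(n); cv2.imwrite(f'pics/e1_{n}.png',C['color'])
E
```

```text
clock: 56.58
tcp_pos: [0.4993, 0.2923, 0.2096]
orientation: [0.0, 0.001, 1.0, 0.0]
wrist_force: [0.1, 0.2, 0.7]
finger_gap: 0.0729
clock: 57.82
tcp_pos: [0.4262, 0.111, 0.2143]
orientation: [-0.0, 0.002, 1.0, -0.0]
wrist_force: [-0.2, 0.9, 0.5]
finger_gap: 0.0853
```

View pics/e1_scene.png

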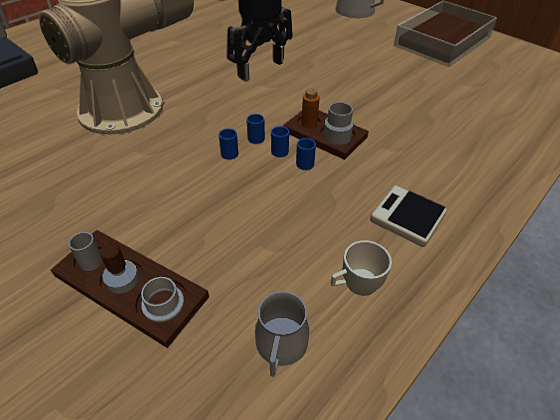

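View pics/e1_top.png

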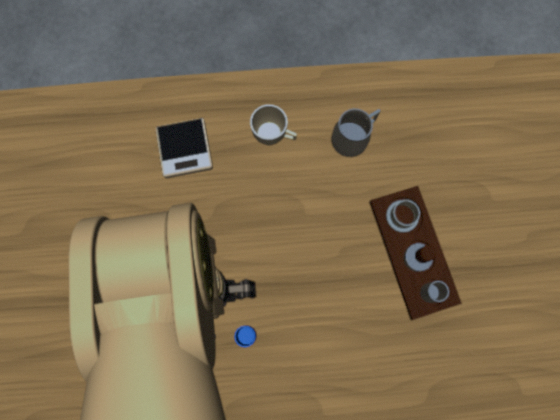

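```bash
python3 -m pendant '[[[0,-1,0],0,-1],[[0,-1,0],0,-1],[[0,-1,0],0,-1],[[0,-1,0],0,-1],[[0,-1,0],0,-1],[[0,-1,0],0,-1],[[0,-1,0],0,-1],[[0,-1,0],0,-1],[[0,0,0],0,-1],[[0,0,0],0,-1]]'
cat > fin.py <<'E'
from h import *
L=(.4967,-.2955,.2242); S=(.4641,.2888,.1041)
T={'measure':(L,-.092),'tamper':(L,-.014),'dosing_ring':(L,.078),'bean_tube':(S,-.049),'dosing_cup':(S,.035)}
C={n:env.read_camera(n) for n in('top','scene')}; I={n:C[n]['color'].copy() for n in C}
for name,(B,bx) in T.items():
    c,s=np.cos(B[2]),np.sin(B[2]); w=np.array([B[0]+c*bx,B[1]+s*bx])
    for n in C:
        P=np.vstack(parts(name,w,.01)); q=proj(P,C[n]).mean(0)
        D=[d for d in env.cut_out(n,name) if np.hypot(*(np.array(d['location'])-q))<25]
        if not D: print(name,n,'not found'); continue
        r=min(D,key=lambda d:np.hypot(*(np.array(d['location'])-q)))['region']
        cs,_=cv2.findContours(r.astype(np.uint8),cv2.RETR_EXTERNAL,cv2.CHAIN_APPROX_NONE); m=np.zeros(r.shape,np.uint8); cv2.drawContours(m,cs,-1,1,-1)
        p,f=fit(name,[(C[n],m.astype(float))],w,.01); d=p-w
        print(name,n,'board dx,dy mm',np.round(1000*np.array([c*d[0]+s*d[1],-s*d[0]+c*d[1]]),1),'1-IoU',round(f,3))
    for n in C:
        for P in parts(name,w,.01): cv2.polylines(I[n],[cv2.convexHull(proj(P,C[n]).astype(np.float32)).astype(int)],True,(0,255,0),1)
a=I['scene'][220:350,40:220]; b=I['scene'][80:165,270:380]; d=I['top'][180:325,360:470]; e=I['top'][235:340,100:180]
cv2.imwrite('pics/fin.png',np.vstack([np.hstack([cv2.resize(x,(390,290),interpolation=2) for x in p]) for p in((a,b),(d,e))]))
E
python3 fin.py
```

```text
clock: 59.22
tcp_pos: [0.427, -0.047, 0.2142]
orientation: [-0.0, 0.0, 1.0, 0.0]
wrist_force: [0.2, -0.5, 0.8]
finger_gap: 0.0853
measure top board dx,dy mm [ 1.2 -1. ] 1-IoU 0.076
measure scene board dx,dy mm [-1.1  0.3] 1-IoU 0.034
tamper top board dx,dy mm [-0.3 -3.1] 1-IoU 0.259
tamper scene board dx,dy mm [-1.7  1. ] 1-IoU 0.066
dosing_ring top board dx,dy mm [ 5.2 -8.5] 1-IoU 0.703
dosing_ring scene board dx,dy mm [0.5 0.3] 1-IoU 0.046
bean_tube top board dx,dy mm [ 1.3 -0.8] 1-IoU 0.036
bean_tube scene board dx,dy mm [-2.1  5. ] 1-IoU 0.102
dosing_cup top board dx,dy mm [ 0.1 -0.6] 1-IoU 0.039
dosing_cup scene board dx,dy mm [-0.8  1.1] 1-IoU 0.056
```

View pics/fin.png

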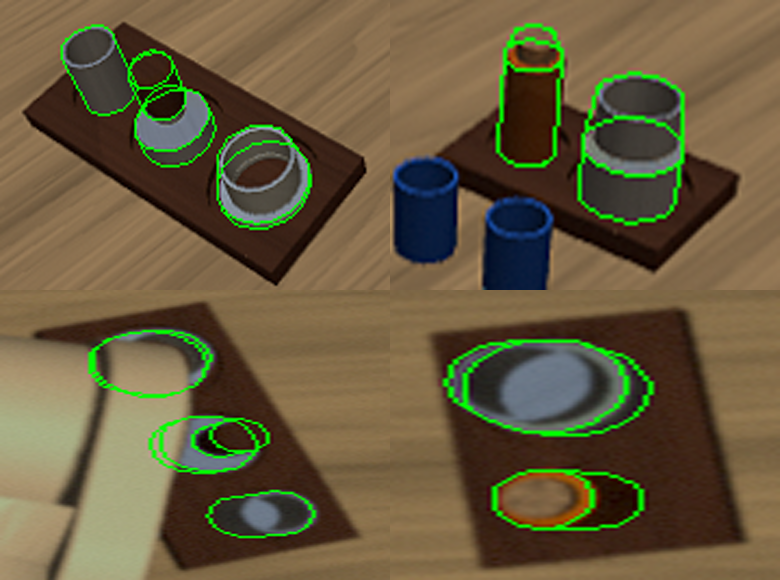

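The outlines drawn at well‑floor height match all five things. The poor top fits for the ring (8.5 mm) and the tamper come from the arm covering them in that picture; the scene view shows both within 2 mm. I hand in.

```bash
python3 - <<'E'
from workcell import env
print(env.hand_in(), env.get_state()['clock'])
E
```

```text
the job is handed in; nothing more can be done
the job is handed in; nothing more can be done
```

I set both kits down and handed the job in after about 60 s of the 128 s allowed; `hand_in` gives no verdict.

- **Long board:** the steel measure (not one of the four blue ones), the tamper and the dosing ring stand in the small, middle and large wells.
- **Short board:** the bean tube and the dosing cup stand in the small and large wells.
- **Setting down:** each went down until its height matched the well floor, then was released. The measure, tamper, tube and cup also gave a clear contact force. The ring gave none, so its height is the only evidence at release.
- **Bystanders:** the scale, mug and pitcher look unmoved in the last pictures. I did not measure their positions again.

**Last checks:**
- All five outlines drawn upright at well-floor height match the scene picture, and most fits there put the things within about 2 mm of the well centres.
- **Bean tube:** the scene fit was 5 mm off across the board, while the clearer top fit gave 1.5 mm. Both are inside the 12 mm limit.
- **Ring and tamper:** the top fits were poor (the ring 8.5 mm off) because the arm partly covered both. An earlier, unobstructed top picture shows both in their wells.

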